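# Set the dispensing flask up on the ratchet stand

### The job

Get the gravity-feed stand ready: before loading it, pull its empty platform up by the T-handle to the very next notch, no farther, and let the pawl take the weight. Swing the lid of the grey case back past its balance point so that it stays open, lift out the flask and, keeping it upright, stand it on the platform with its tap's outlet over the mouth of the beaker on the base. Leave that beaker and the other glassware where they are.

Things in the scene. Friction and masses are not known exactly. Their poses are not given: they have to be found in the camera images.
- stand: Fixed gravity-feed stand. Grey base plate 212 x 112 mm, its top 12 mm above the worktop; origin on the worktop under the centre of the platform's working place; its x axis points to the back (to the lift bar, 68 mm behind the origin), z up. The guide housing round the lift bar is 106 mm high. At the front of the base, 73 mm before the origin, a ring mark shows where the beaker stands.
- lift (a joint): Height (m, up positive) of the sliding part: toothed bar, platform, T-handle; about 0.5 kg, little friction. Starts at 0, the bottom; range 0 to 0.06. Notches 25 mm apart: the pawl snaps in by itself once the part is 1 to 3 mm above a notch; let go, it then rests at about 0.025 (next notch) or 0.050 (the one after); short of a notch it drops back. The pawl bars the way down.
- pawl (a joint): Angle of the sprung pawl on the right side (-y) of the housing, rad: about 0 = in a notch, up to about 0.2 while a tooth pushes it out. Works by itself.
- lift_grip (a point): Middle of the T-handle on top of the lift bar: black round bar 14 mm thick, 78 mm long, lying along the stand's y axis, 157 mm above the worktop when the lift is at 0; free space of 40 mm below it, clear above and on both sides along the stand's x.
- platform (a point): Point on the platform's top face over the stand's origin (50 mm above the worktop when the lift is at 0). The platform reaches 36 mm to the front, 40 mm to the back and 42 mm to each side of it.
- case: Fixed grey clamshell case, 130 deep (its x) x 104 wide (its y) x 135 mm high with the lid shut; origin at the centre of its underside; its front (-x) carries the pull bar, the hinge is at its back. Lower half 62 mm high with a dark foam insert (floor 10 mm, top 46 mm above the worktop) that holds the flask upright with about 3 mm play.
- case_lid (a joint): Lid angle, rad: 0 = shut, 1.95 = lying back on its stop. Balance point at about 1.0: below it the lid falls shut, beyond it falls open and stays. Lid 0.25 kg, 73 mm deep.
- case_bar (a point): Middle of the steel pull bar on the lid's front: round, 12 mm thick, 72 mm long along the case's y axis, 45 mm before the lid's front face (39 mm of free gap), 124 mm above the worktop with the lid shut. It moves with the lid.
- case_hinge (a point): Middle of the lid's hinge line at the top back edge of the lower half, 62 mm up; the hinge axis runs along the case's y axis. With the lid shut the bar is 175 mm before it and 62 mm above it.
- flask: Amber glass dispensing flask, 60 mm diameter, 115 mm high, about 0.22 kg; origin at the centre of its underside, z up. A thin tap sticks out 20 mm above the underside along the flask's -x axis. Starts upright in the case under the shut lid, tap to the case's front.
- flask_cap (a point): Middle of the flask's black screw cap: 36 mm diameter, from 91 to 115 mm above the underside (this point at 103); the glass shoulder falls away below it. Grip it here from above.
- tap_outlet (a point): Lower end of the tap's spout, 73 mm from the flask's axis along its -x and 5 mm above its underside.
- beaker: Clear glass beaker standing on the front of the stand's base, 42 mm diameter, 50 mm high (rim 62 mm above the worktop); origin under its foot.
- beaker_mouth (a point): Centre of that beaker's mouth, at rim height; the opening's radius is 17 mm.
- capped_bottle_1: Bystander: small clear bottle with black cap, 33 mm diameter, 79 mm high, near the front edge; origin under its foot.
- capped_bottle_2: Bystander: another such bottle behind the stand and case, 79 mm high; origin under its foot.
- spare_beaker: Bystander: clear beaker 42 mm wide, 50 mm high, in front of the stand to the right; origin under its foot.

How it is judged:
By the outcome, as a careful person would: the job done as asked, in the order asked, and still so for the second after the job is handed in, with the robot touching nothing.
It also fails if it takes over 61 s, if anything falls off the work surface, if the arm or the gripper's body presses on something with over 40 N, if the wrist force passes 120 N, or if a joint passes its speed limit or range.

### The arm

A 7-joint arm with a two-finger parallel gripper is mounted at the origin on a cart in front of the work surface, level with it; the furniture and walls round the work are solid. World frame = base frame: x ahead of the robot, y to its left, z up, the work surface at z = 0. Lengths are in m, angles in rad, forces in N, time in s.
With the tool pointing down it reaches from about 0.425 to 1.025 m from the base axis. Payload 9.4 kg.
Tool frame: the origin (TCP) lies on the centre line of the jaws, within the pads' length; the fingertips stand 22 mm ahead of it and the grasp point (between the pads) lies 3 mm ahead of it; z points along the fingers, y is the direction in which the jaws open and shut (so a half turn about z gives the same grasp; the last joint's range is limited). The gripper opens to 85 mm and grips with 20 to 120 N. Pads are 22 mm wide; open, the fingers measure 114 mm over their backs; the gripper's body (76 mm by 85 mm) begins 54 mm behind the grasp point. The pads swing forward as they close: fully open they stand 13 mm farther back than shut.
Start: joints at [-1.242, 0.599, -0.003, 1.599, 0.002, 0.943, -0.08], TCP at [0.286, 0.666, 0.253] pointing down, gripper open.
Joint ranges: [-2.57, 2.57], [-0.35, 1.97], [-1.29, 1.29], [0.11, 2.56], [-1.05, 4.19], [0.11, 1.86], [-2.63, 2.63]. Speed limits (rad/s): [2.22, 2.22, 3.01, 3.01, 3.14, 3.14, 3.14].

### API

Orientations are given as a unit quaternion [w, x, y, z].
In Python, from cell import * gives the robot as it stands.
- The arm moves only by the tool jog_arm, never from a script. Its argument "commands" is a list of rows, each a list of 2 entries, a list of its own where there are three numbers: the shift along the world's x, y, z normalised to -1 to 1, where 1 is 300 mm, then the turn, a rotation vector about the world's x, y, z normalised to -1 to 1, where 1 is 30 degrees. In form: [[[x, y, z], [rx, ry, rz]], ...]. A call has exactly 10 rows; each row is the pose to reach, as a shift and turn from the pose commanded when the call began; what a row does not reach only later rows make up. A row lasts 1/12 s, in which the tool goes at most 41.7 mm and 7.16 degrees, less where a joint would pass 70% of its speed; a pose out of reach is approached as far as the arm can. A call with a number of a shift or a turn outside -1 to 1 is refused whole. A call with a gripper value outside its range is refused whole. "gripper" is the finger opening in mm, from 0 to 85.4, set as the call begins (left out, the last holds). The fingers move at their own pace and stop on an object; the grip force is fixed at half the most. Time passes only in rows, so rows that repeat a pose let the fingers close, or fill a call up. It gives the time, the measured TCP pose, the force and the opening at its end, in the units of the state.
- get_state(): the state, without advancing time (a new reading comes with each control period).
- snapshot(name): name is "scene" or "top" or "wrist"; returns a dict with "image" (384x512x3 uint8, red, green, blue), "range_z" (384x512 float32, m along the optical axis (not along the pixel's ray), 0 where there is no reading), "mtx" (3x3 intrinsics, pixels), "R" (3x3) and "t" (3): a world point X has camera coordinates R X + t; the wrist camera has in their place "T_tool_cam" (4x4, takes a point from camera to tool coordinates, whose origin is the TCP and whose axes are the flange's). Camera axes: x right, y down, z forward; pixel columns grow to the right and rows downward; lengths in m; the calibration is good to about 2 mm. The wrist camera is an equidistant fisheye: a pixel r from the principal point sees the ray r / f radians off the axis. A picture is of the moment at which its call begins: read the wrist's pose just before it.
- sign_off(): hands the job in, once; it reports no verdict.
Trained networks look in a picture, given as the dict that the camera call returned (one of the last four; its "shot" number tells which), for a name from the list of things; names that differ only in an ending like _2 or _b are one class to them, and where a whole thing is asked for, a point or a joint stands for the part that bears it (a point fixed in the world has none). Each returns a list of dicts, best first, with "confidence" (0 to 1); they miss things now and then, are a little off and sometimes report something else, mostly with a low value. They report only what shows in the picture. A call takes as long as a camera call.
- silhouettes(picture, target): "mask" (384x512 bool, what is visible of it) and "box" ([centre column, centre row, width, height] in pixels, round what is visible of it).
The state is a dict: "t": time; "q": joint angles; "joint_velocities": joint speeds; "joint_torque": joint torques, N m; "tool_pos": TCP position; "eef_rot": TCP orientation; "wrist_force": force on the tool from outside, world axes, zero at the start; "ft_torque": the same for the moment, N m; "width": finger opening in m.
Only numpy, scipy, OpenCV 4.12 (cv2) and the standard library are available. Lean on these libraries where they do the work, as an engineer would, in place of code of your own. Each camera call takes 0.05 s, during which the arm holds its last target. There are 200 camera calls.

## Working session

There is one attempt and no reset: what is moved stays moved. The work goes in short steps, Python scripts to look and compute and a tool call to move; the robot and the scene stay as the last step left them, time stands still between calls to the robot, and variables do not carry over. Pictures are saved under pics/ and viewed, about 8 in all and at most 12, crops included, and the job is handed in when it is done.

Besides the shell and the picture viewer there is one more tool, called after "Request:" by a JSON object that holds its "fn" and its "kwargs", one argument or row to a line. jog_arm: Moves the arm, as the interface text tells. Scaled input: -1 to 1 covers 300 mm each way for a shift and 30 degrees each way for a turn. Its arguments: {"type":"object","properties":{"commands":{"type":"array","items":{"type":"array"}},"gripper":{"type":"number"}},"required":["commands"]}

```bash
ls; mkdir -p pics; python3 - <<'E'
from cell import *
import cv2,numpy as np
s=get_state();print(s)
for n in("scene","top"):
    p=snapshot(n);cv2.imwrite(f"pics/{n}0.png",p["image"][:,:,::-1])
    K=np.array(p["mtx"]);R=np.array(p["R"]);t=np.array(p["t"])
    print(n,K.tolist(),(-R.T@t).round(3))
    np.savez(f"{n}0.npz",**{k:p[k] for k in("image","range_z","mtx","R","t")})
    for o in("stand","lift","lift_grip","case","case_bar","beaker","capped_bottle_1","spare_beaker","platform"):
        for d in silhouettes(p,o)[:3]:
            m=np.array(d["mask"])&(p["range_z"]>0);v,u=np.nonzero(m);z=p["range_z"][m]
            X=(np.c_[(u-K[0,2])/K[0,0]*z,(v-K[1,2])/K[1,1]*z,z]-t)@R
            if len(X):print(n,o,round(d["confidence"],2),np.round(d["box"]),len(X),np.median(X,0).round(3),np.percentile(X,3,0).round(3),np.percentile(X,97,0).round(3))
E
```

```text
pics
{'t': 0.0, 'q': array([-1.24169405,  0.60014742, -0.00254255,  1.60013462,  0.0018046 ,
        0.94292197, -0.07980557]), 'joint_velocities': array([-2.83566306e-03, -1.91007349e-03,  1.14973924e-05,  7.30545910e-05,
        1.20477225e-03,  4.05903146e-04,  8.56696480e-04]), 'joint_torque': array([ 1.09058110e-03, -7.76476336e+01,  1.56633921e+00, -2.58011287e+01,
        1.25169414e-02,  9.09031543e-03,  7.57150076e-06]), 'tool_pos': array([0.28603592, 0.66570207, 0.25239915]), 'eef_rot': array([-8.74653473e-05,  2.01484761e-01,  9.79491319e-01, -7.99863241e-04]), 'wrist_force': array([-0.34312976, -0.69552609, -0.47980838]), 'ft_torque': array([-0.02314989,  0.00247726, -0.01602632]), 'width': 0.08548088046121553}
scene [[364.56945008901357, 0.0, 251.8574805744628], [0.0, 364.56945008901357, 192.41490857367856], [0.0, 0.0, 1.0]] [-0.134  0.61   0.506]
scene stand 0.67 [268. 197.  78.  86.] 2377 [0.603 0.163 0.038] [0.484 0.09  0.008] [0.665 0.203 0.158]
scene lift 0.63 [260. 184.  51.  62.] 862 [0.616 0.154 0.05 ] [0.547 0.107 0.046] [0.654 0.19  0.162]
scene lift_grip 0.78 
[... 2169 characters left out ...]
0.026] [0.498 0.104 0.013] [0.534 0.142 0.064]
top capped_bottle_1 0.74 [194. 231.  61.  90.] 3448 [0.459 0.369 0.136] [0.366 0.313 0.032] [0.537 0.427 0.14 ]
top capped_bottle_1 0.59 [258. 263.  13.  11.] 129 [0.383 0.224 0.078] [0.369 0.209 0.052] [0.395 0.236 0.082]
top capped_bottle_1 0.45 [254. 137.  14.  22.] 241 [0.708 0.236 0.054] [ 0.7    0.221 -0.   ] [0.735 0.253 0.083]
top spare_beaker 0.53 [290. 167.  38.  60.] 1375 [0.604 0.148 0.052] [0.553 0.105 0.046] [0.657 0.186 0.166]
top platform 0.67 [289. 168.  40.  62.] 1396 [0.604 0.148 0.052] [0.553 0.103 0.047] [0.657 0.186 0.166]
top platform 0.4 [299. 212.  18.  19.] 246 [0.519 0.122 0.026] [0.498 0.106 0.019] [0.533 0.142 0.064]
```

```bash
cat > geo.py <<'E'
import cv2,numpy as np
def cloud(p):
    K=np.array(p["mtx"]);R=np.array(p["R"]);t=np.array(p["t"]);z=np.array(p["range_z"]);m=z>0;v,u=np.nonzero(m);z=z[m]
    return (np.c_[(u-K[0,2])/K[0,0]*z,(v-K[1,2])/K[1,1]*z,z]-t)@R
def rect(X):
    (c,s,a)=cv2.minAreaRect((X[:,:2]*1000).astype(np.float32));return np.round(c,1),np.round(s,1),round(a,1)
def sel(X,lo,hi): return X[((X>lo)&(X<hi)).all(1)]
E
python3 - <<'E'
from geo import *
for n in("top","scene"):
    X=cloud(np.load(n+"0.npz"))
    for nm,lo,hi in(("handle",(.55,.05,.148),(.72,.25,.18)),("platf",(.53,.06,.044),(.68,.23,.058)),("base",(.45,.05,.008),(.7,.25,.018)),("lidtop",(.3,.25,.13),(.6,.5,.15)),
       ("bar",(.3,.25,.112),(.6,.5,.1325)),("beakrim",(.48,.08,.055),(.56,.17,.07)),("bot1",(.35,.19,.07),(.41,.25,.09)),("bot2",(.67,.2,.07),(.75,.27,.09)),("spare",(.36,.0,.04),(.44,.08,.06))):
        S=sel(X,lo,hi)
        if len(S)>4:print(n,nm,len(S),np.median(S,0).round(4),*rect(S))
a=np.load("top0.npz")["image"][90:310,130:380,::-1];b=np.load("scene0.npz")["image"][130:320,130:390,::-1]
a=cv2.resize(a,(400,352));b=cv2.resize(b,(400,292));c=np.zeros((352,800,3),np.uint8);c[:,:400]=a;c[:292,400:]=b
cv2.imwrite("pics/c0.png",c)
E
```

```text
top handle 246 [0.6508 0.1561 0.1634] [652.2 156.3] [16.6 83.2] 12.2
top platf 1114 [0.5916 0.1427 0.0514] [599.1 142.9] [141.   92.6] 4.2
top base 1619 [0.5471 0.1516 0.0131] [597.9 151.6] [238.8 128.2] 13.4
top lidtop 2888 [0.4681 0.3738 0.1366] [450.4 368.5] [181.2 107. ] 17.4
top bar 422 [0.3808 0.3413 0.1292] [446.5 366.1] [173.7 104.8] 17.4
top beakrim 73 [0.5227 0.1189 0.0624] [525.  120.9] [40.7 59.7] 72.8
top bot1 78 [0.3826 0.2238 0.0795] [383.8 222.7] [21.  20.7] 89.9
top bot2 75 [0.7155 0.236  0.0792] [716.5 236. ] [20.5 21.4] 86.4
top spare 81 [0.3978 0.0319 0.0505] [398.9  38.4] [39.3 40.7] 87.2
scene handle 160 [0.6452 0.1605 0.1585] [649.6 157.6] [17.2 84.9] 12.1
scene platf 618 [0.5908 0.1486 0.0491] [600.  145.7] [143.5  94.5] 3.8
scene base 1116 [0.5566 0.1615 0.0109] [597.7 152.6] [246.5 114.8] 16.4
scene lidtop 1810 [0.4607 0.3813 0.1345] [449.7 370.6] [176.9 107.4] 17.1
scene bar 1063 [0.4064 0.3803 0.1254] [446.2 369.7] [180.7 107.6] 17.5
scene beakrim 78 [0.5192 0.1216 0.0588] [513.8 123.9] [39.2 42.6] 33.0
scene bot1 81 [0.3769 0.2274 0.0769] [378.8 225.5] [21.  21.5] 60.4
scene bot2 41 [0.7105 0.2406 0.076 ] [713.9 238.4] [19.5 23.4] 65.1
scene spare 116 [0.3979 0.0378 0.0452] [396.1  40.3] [40.2 41.7] 70.6
```

View pics/c0.png

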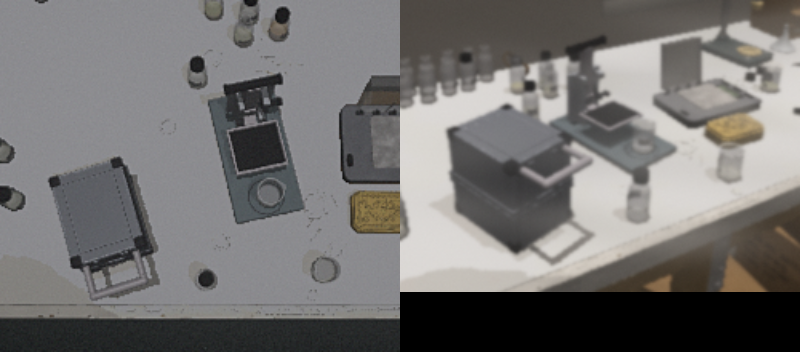

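Top view: case lower left, with its pull bar at about (115,280) in the crop. The stand is at centre, with the handle at (253,83) and the beaker at (268,193). The computed geometry agrees, so I'm moving over the handle.

Request:
{"fn": "jog_arm", "kwargs": {
  "commands": [
    [[0.61, -0.85, 0.05], [0, 0, -0.9]],
    [[0.61, -0.85, 0.05], [0, 0, -0.9]],
    [[0.61, -0.85, 0.05], [0, 0, -0.9]],
    [[0.61, -0.85, 0.05], [0, 0, -0.9]],
    [[0.61, -0.85, 0.05], [0, 0, -0.9]],
    [[0.61, -0.85, 0.05], [0, 0, -0.9]],
    [[0.61, -0.85, 0.05], [0, 0, -0.9]],
    [[0.61, -0.85, 0.05], [0, 0, -0.9]],
    [[0.61, -0.85, 0.05], [0, 0, -0.9]],
    [[0.61, -0.85, 0.05], [0, 0, -0.9]]
  ]
}}

```text
t: 1.83
tool_pos: [0.4704, 0.4097, 0.2687]
eef_rot: [0.0, 0.426, 0.905, 0.0]
wrist_force: [-0.8, 0.1, -1.2]
width: 0.0854
```

Request:
{"fn": "jog_arm", "kwargs": {
  "commands": [
    [[0.61, -0.85, 0.05], [0, 0, -0.9]],
    [[0.61, -0.85, 0.05], [0, 0, -0.9]],
    [[0.61, -0.85, 0.05], [0, 0, -0.9]],
    [[0.61, -0.85, 0.05], [0, 0, -0.9]],
    [[0.61, -0.85, 0.05], [0, 0, -0.9]],
    [[0.61, -0.85, 0.05], [0, 0, -0.9]],
    [[0.61, -0.85, 0.05], [0, 0, -0.9]],
    [[0.61, -0.85, 0.05], [0, 0, -0.9]],
    [[0.61, -0.85, 0.05], [0, 0, -0.9]],
    [[0.61, -0.85, 0.05], [0, 0, -0.9]]
  ]
}}

```text
t: 2.67
tool_pos: [0.6525, 0.1564, 0.2829]
eef_rot: [-0.0, 0.625, 0.781, 0.0]
wrist_force: [-0.4, 1.3, -0.9]
width: 0.0851
```

```bash
cat >> geo.py <<'E'
from scipy.spatial.transform import Rotation as Rn
def wcloud(p,s):
    T=np.array(p["T_tool_cam"]);K=np.array(p["mtx"]);z=np.array(p["range_z"]);v,u=np.nonzero(z>0);d=z[v,u]
    a=(u-K[0,2])/K[0,0];b=(v-K[1,2])/K[1,1];r=np.hypot(a,b)+1e-9;k=r<1.2;u,v,d,a,b,r=[q[k] for q in(u,v,d,a,b,r)]
    C=np.c_[a/r*np.tan(r)*d,b/r*np.tan(r)*d,d]
    P=C@T[:3,:3].T+T[:3,3];q=s["eef_rot"];X=Rn.from_quat([q[1],q[2],q[3],q[0]]).apply(P)+s["tool_pos"]
    return X,u,v
def pca(S):
    c=S[:,:2].mean(0);w,V=np.linalg.eigh(np.cov((S[:,:2]-c).T));return c.round(4),np.degrees(np.arctan2(V[1,1],V[0,1])).round(1)
def st(s):
    R=Rn.from_quat(np.r_[s["eef_rot"][1:],s["eef_rot"][0]]).as_matrix()
    print("t",round(s["t"],2),"pos",s["tool_pos"].round(4),"yaw_y",np.degrees(np.arctan2(R[1,1],R[0,1])).round(1),"z",R[:,2].round(3),"F",s["wrist_force"].round(1),"w",round(s["width"],4))
E
python3 - <<'E'
from cell import *
from geo import *
s=get_state();st(s);p=snapshot("wrist");cv2.imwrite("pics/w1.png",p["image"][:,:,::-1])
X,u,v=wcloud(p,s);np.savez("w1.npz",X=X,u=u,v=v)
for nm,lo,hi in(("handle",(.55,.05,.148),(.72,.25,.18)),("platf",(.53,.06,.044),(.66,.23,.056)),("base",(.45,.05,.006),(.7,.25,.018)),("beakrim",(.48,.08,.055),(.56,.17,.07))):
    S=sel(X,lo,hi)
    if len(S)>4:print(nm,len(S),np.median(S,0).round(4),*rect(S),*pca(S))
for n in("top","scene"):
    Y=cloud(np.load(n+"0.npz"));print(n,pca(sel(Y,(.6,.05,.15),(.72,.25,.18))))
E
```

```text
t 2.67 pos [0.6525 0.1564 0.2829] yaw_y 12.7 z [-0.  0. -1.] F [-0.4  1.3 -0.9] w 0.0851
handle 1585 [0.6514 0.1593 0.1634] [651.6 157.2] [15.8 83.5] 12.2 [0.6514 0.1589] 102.5
platf 4251 [0.5896 0.1458 0.0507] [596.5 145.5] [140.2  85.2] 10.0 [0.5893 0.1449] 171.0
base 5042 [0.5762 0.1697 0.0125] [597.6 154.7] [239.8 129.2] 13.0 [0.584 0.159] -164.2
beakrim 294 [0.5099 0.1211 0.0616] [514.4 124.9] [40.8 41.3] 53.4 [0.5122 0.1226] 85.0
top (array([0.6508, 0.1561]), np.float64(102.3))
scene (array([0.6459, 0.1599]), np.float64(100.6))
```

View pics/w1.png

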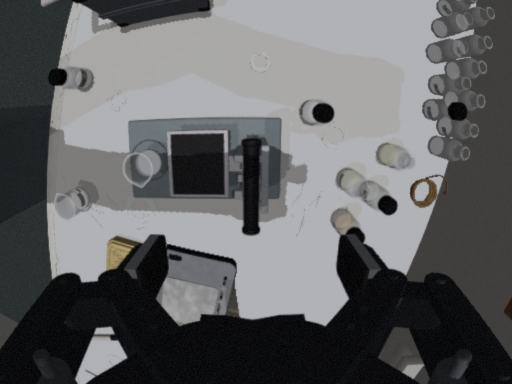

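The wrist view shows the handle at (251,187), lined up with the jaws. Descend and close.

Request:
{"fn": "jog_arm", "kwargs": {
  "commands": [
    [[0, 0, -0.08], [0, 0, 0]],
    [[0, 0, -0.16], [0, 0, 0]],
    [[0, 0, -0.24], [0, 0, 0]],
    [[0, 0, -0.32], [0, 0, 0]],
    [[0, 0, -0.37], [0, 0, 0]],
    [[0, 0, -0.41], [0, 0, 0]],
    [[0, 0, -0.41], [0, 0, 0]],
    [[0, 0, -0.41], [0, 0, 0]],
    [[0, 0, -0.41], [0, 0, 0]],
    [[0, 0, -0.41], [0, 0, 0]]
  ]
}}

```text
t: 3.55
tool_pos: [0.6528, 0.1567, 0.1616]
eef_rot: [0.001, 0.624, 0.781, 0.001]
wrist_force: [0.5, -0.4, 0.6]
width: 0.0855
```

Request:
{"fn": "jog_arm", "kwargs": {
  "commands": [
    [[0, 0, 0], [0, 0, 0]],
    [[0, 0, 0], [0, 0, 0]],
    [[0, 0, 0], [0, 0, 0]],
    [[0, 0, 0], [0, 0, 0]],
    [[0, 0, 0], [0, 0, 0]],
    [[0, 0, 0], [0, 0, 0]],
    [[0, 0, 0], [0, 0, 0]],
    [[0, 0, 0], [0, 0, 0]],
    [[0, 0, 0], [0, 0, 0]],
    [[0, 0, 0], [0, 0, 0]]
  ],
  "gripper": 0
}}

```text
t: 4.38
tool_pos: [0.6518, 0.156, 0.1606]
eef_rot: [-0.0, 0.624, 0.781, -0.0]
wrist_force: [-3.4, -1.0, 5.7]
width: 0.0148
```

Gripped. Lift by 29 mm.

Request:
{"fn": "jog_arm", "kwargs": {
  "commands": [
    [[0, 0, 0.015], [0, 0, 0]],
    [[0, 0, 0.03], [0, 0, 0]],
    [[0, 0, 0.045], [0, 0, 0]],
    [[0, 0, 0.06], [0, 0, 0]],
    [[0, 0, 0.075], [0, 0, 0]],
    [[0, 0, 0.087], [0, 0, 0]],
    [[0, 0, 0.096], [0, 0, 0]],
    [[0, 0, 0.096], [0, 0, 0]],
    [[0, 0, 0.096], [0, 0, 0]],
    [[0, 0, 0.096], [0, 0, 0]]
  ]
}}

```text
t: 5.22
tool_pos: [0.6517, 0.1559, 0.189]
eef_rot: [-0.0, 0.624, 0.781, -0.0]
wrist_force: [-4.7, -1.8, -3.8]
width: 0.0144
```

Request:
{"fn": "jog_arm", "kwargs": {
  "commands": [
    [[0, 0, -0.003], [0, 0, 0]],
    [[0, 0, -0.006], [0, 0, 0]],
    [[0, 0, -0.009], [0, 0, 0]],
    [[0, 0, -0.012], [0, 0, 0]],
    [[0, 0, -0.013], [0, 0, 0]],
    [[0, 0, -0.013], [0, 0, 0]],
    [[0, 0, -0.013], [0, 0, 0]],
    [[0, 0, -0.013], [0, 0, 0]],
    [[0, 0, -0.013], [0, 0, 0]],
    [[0, 0, -0.013], [0, 0, 0]]
  ]
}}

```text
t: 6.05
tool_pos: [0.6517, 0.156, 0.1853]
eef_rot: [-0.0, 0.624, 0.781, -0.0]
wrist_force: [-6.0, -2.2, -0.1]
width: 0.0144
```

Request:
{"fn": "jog_arm", "kwargs": {
  "commands": [
    [[0, 0, 0], [0, 0, 0]],
    [[0, 0, 0], [0, 0, 0]],
    [[0, 0, 0], [0, 0, 0]],
    [[0, 0, 0], [0, 0, 0]],
    [[0, 0, 0], [0, 0, 0]],
    [[0, 0, 0], [0, 0, 0]],
    [[0, 0, 0.08], [0, 0, 0]],
    [[0, 0, 0.17], [0, 0, 0]],
    [[0, 0, 0.26], [0, 0, 0]],
    [[0, 0, 0.33], [0, 0, 0]]
  ],
  "gripper": 85
}}

```text
t: 6.88
tool_pos: [0.6527, 0.1561, 0.2863]
eef_rot: [0.001, 0.624, 0.781, 0.001]
wrist_force: [0.9, 0.3, -0.0]
width: 0.0848
```

```bash
python3 - <<'E'
from cell import *
from geo import *
s=get_state();st(s);p=snapshot("wrist");X,u,v=wcloud(p,s)
for nm,lo,hi in(("handle",(.6,.05,.158),(.72,.25,.25)),("platf",(.555,.10,.03),(.61,.18,.12)),("beakrim",(.48,.08,.055),(.545,.17,.07))):
    S=sel(X,lo,hi)
    if len(S)>4:print(nm,len(S),np.median(S,0).round(4),*rect(S),*pca(S))
E
```

```text
t 6.88 pos [0.6527 0.1561 0.2863] yaw_y 12.7 z [ 0.002  0.    -1.   ] F [ 0.9  0.3 -0. ] w 0.0848
handle 1899 [0.6509 0.1614 0.1882] [651.4 157.7] [16.  83.4] 12.8 [0.6509 0.1603] 102.5
platf 3037 [0.5825 0.1425 0.0756] [582.5 140. ] [80.  54.9] 90.0 [0.5825 0.1419] 88.4
beakrim 285 [0.5091 0.1195 0.0616] [514.7 124.7] [40.6 41.5] 53.8 [0.5119 0.1218] 113.9
```

The lift rests 25 mm up: platform at 0.0756, handle top risen from 0.163 to 0.188. On to the case bar.

Request:
{"fn": "jog_arm", "kwargs": {
  "commands": [
    [[-0.945, 0.627, -0.1], [0, 0, 0.157]],
    [[-0.945, 0.627, -0.1], [0, 0, 0.157]],
    [[-0.945, 0.627, -0.1], [0, 0, 0.157]],
    [[-0.945, 0.627, -0.1], [0, 0, 0.157]],
    [[-0.945, 0.627, -0.1], [0, 0, 0.157]],
    [[-0.945, 0.627, -0.1], [0, 0, 0.157]],
    [[-0.945, 0.627, -0.1], [0, 0, 0.157]],
    [[-0.945, 0.627, -0.1], [0, 0, 0.157]],
    [[-0.945, 0.627, -0.1], [0, 0, 0.157]],
    [[-0.945, 0.627, -0.1], [0, 0, 0.157]]
  ]
}}

```text
t: 7.77
tool_pos: [0.3658, 0.3464, 0.2539]
eef_rot: [-0.001, 0.589, 0.808, -0.0]
wrist_force: [1.2, -1.1, 0.1]
width: 0.0851
```

```bash
python3 - <<'E'
from cell import *
from geo import *
s=get_state();st(s);p=snapshot("wrist");cv2.imwrite("pics/w2.png",p["image"][:,:,::-1]);X,u,v=wcloud(p,s)
c=np.array([.4743,.377]);a=np.radians(17.4);Q=X.copy();d=X[:,:2]-c;Q[:,0]=d@[np.cos(a),np.sin(a)];Q[:,1]=d@[-np.sin(a),np.cos(a)]
B=sel(Q,(-.13,-.03,.112),(-.085,.03,.15));print("bar in case frame",len(B),np.median(B,0).round(4),np.percentile(B,[2,98],0).round(4),pca(B))
L=sel(Q,(-.07,-.08,.128),(.09,.08,.15));print("lid",len(L),*rect(L))
E
```

```text
t 7.77 pos [0.3658 0.3464 0.2539] yaw_y 17.8 z [-0.001  0.    -1.   ] F [ 1.2 -1.1  0.1] w 0.0851
bar in case frame 917 [-0.1117  0.0012  0.1296] [[-0.1171 -0.0285  0.1255]
 [-0.1057  0.0288  0.1315]] (array([-0.1115,  0.0009]), np.float64(90.3))
lid 14207 [-2.7  1.1] [134.7 106.2] 0.2
```

View pics/w2.png

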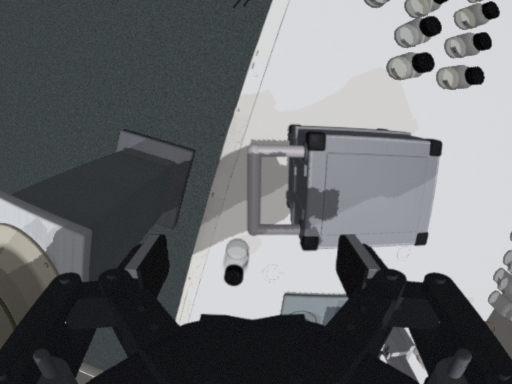

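The bar is at about (268,188) in the wrist view. Fully open, the rear finger would hit the lid, so I narrow the jaws to 30 mm before going down.

Request:
{"fn": "jog_arm", "kwargs": {
  "commands": [
    [[0, 0, 0], [0, 0, 0]],
    [[0, 0, 0], [0, 0, 0]],
    [[0, 0, 0], [0, 0, 0]],
    [[0, 0, -0.08], [0, 0, 0]],
    [[0, 0, -0.16], [0, 0, 0]],
    [[0, 0, -0.24], [0, 0, 0]],
    [[0, 0, -0.32], [0, 0, 0]],
    [[0, 0, -0.38], [0, 0, 0]],
    [[0, 0, -0.42], [0, 0, 0]],
    [[0, 0, -0.42], [0, 0, 0]]
  ],
  "gripper": 30
}}

```text
t: 8.65
tool_pos: [0.3689, 0.3428, 0.126]
eef_rot: [0.0, 0.592, 0.806, -0.002]
wrist_force: [-0.9, -0.4, 0.8]
width: 0.0301
```

Request:
{"fn": "jog_arm", "kwargs": {
  "commands": [
    [[0, 0, 0], [0, 0, 0]],
    [[0, 0, 0], [0, 0, 0]],
    [[0, 0, 0], [0, 0, 0]],
    [[0, 0, 0], [0, 0, 0]],
    [[0, 0, 0], [0, 0, 0]],
    [[0, 0, 0], [0, 0, 0]],
    [[0, 0, 0], [0, 0, 0]],
    [[0, 0, 0], [0, 0, 0]],
    [[0, 0, 0], [0, 0, 0]],
    [[0, 0, 0], [0, 0, 0]]
  ],
  "gripper": 0
}}

```text
t: 9.48
tool_pos: [0.368, 0.3432, 0.1288]
eef_rot: [-0.0, 0.592, 0.806, -0.001]
wrist_force: [-3.7, -3.1, 0.1]
width: 0.0097
```

```bash
python3 - <<'E'
from cell import *
from geo import *
s=get_state();st(s)
a=np.radians(17.5);r=np.hypot(.175,.062);p0=np.arctan2(.062,.175)
for th in np.arange(0,1.91,.1):
    u=.175-r*np.cos(p0+th);h=r*np.sin(p0+th)-.062
    print(round(th,2),(np.array([u*np.cos(a),u*np.sin(a),h])/.3).round(3).tolist())
E
```

```text
t 9.48 pos [0.368  0.3432 0.1288] yaw_y 17.4 z [-0.001 -0.001 -1.   ] F [-3.7 -3.1  0.1] w 0.0097
0.0 [0.0, 0.0, 0.0]
0.1 [0.022, 0.007, 0.057]
0.2 [0.05, 0.016, 0.112]
0.3 [0.083, 0.026, 0.163]
0.4 [0.121, 0.038, 0.211]
0.5 [0.163, 0.051, 0.254]
0.6 [0.208, 0.066, 0.293]
0.7 [0.258, 0.081, 0.327]
0.8 [0.31, 0.098, 0.356]
0.9 [0.365, 0.115, 0.379]
1.0 [0.422, 0.133, 0.396]
1.1 [0.48, 0.151, 0.407]
1.2 [0.538, 0.17, 0.412]
1.3 [0.597, 0.188, 0.411]
1.4 [0.656, 0.207, 0.403]
1.5 [0.714, 0.225, 0.39]
1.6 [0.77, 0.243, 0.37]
1.7 [0.823, 0.26, 0.345]
1.8 [0.875, 0.276, 0.314]
1.9 [0.923, 0.291, 0.279]
```

Request:
{"fn": "jog_arm", "kwargs": {
  "commands": [
    [[0.022, 0.007, 0.057], [0, 0, 0]],
    [[0.05, 0.016, 0.112], [0, 0, 0]],
    [[0.083, 0.026, 0.163], [0, 0, 0]],
    [[0.121, 0.038, 0.211], [0, 0, 0]],
    [[0.163, 0.051, 0.254], [0, 0, 0]],
    [[0.208, 0.066, 0.293], [0, 0, 0]],
    [[0.258, 0.081, 0.327], [0, 0, 0]],
    [[0.31, 0.098, 0.356], [0, 0, 0]],
    [[0.365, 0.115, 0.379], [0, 0, 0]],
    [[0.422, 0.133, 0.396], [0, 0, 0]]
  ]
}}

```text
t: 10.32
tool_pos: [0.496, 0.3836, 0.2493]
eef_rot: [0.0, 0.592, 0.806, 0.001]
wrist_force: [-1.3, -3.6, 0.9]
width: 0.0099
```

Request:
{"fn": "jog_arm", "kwargs": {
  "commands": [
    [[0.058, 0.018, 0.011], [0, 0, 0]],
    [[0.116, 0.037, 0.016], [0, 0, 0]],
    [[0.175, 0.055, 0.015], [0, 0, 0]],
    [[0.234, 0.074, 0.007], [0, 0, 0]],
    [[0.292, 0.092, -0.006], [0, 0, 0]],
    [[0.348, 0.11, -0.026], [0, 0, 0]],
    [[0.401, 0.127, -0.051], [0, 0, 0]],
    [[0.453, 0.143, -0.082], [0, 0, 0]],
    [[0.485, 0.153, -0.102], [0, 0, 0]],
    [[0.485, 0.153, -0.102], [0, 0, 0]]
  ]
}}

```text
t: 11.15
tool_pos: [0.6436, 0.4303, 0.2164]
eef_rot: [0.001, 0.592, 0.806, 0.001]
wrist_force: [2.8, 0.4, 2.4]
width: 0.0096
```

```bash
python3 - <<'E'
from cell import *
from geo import *
s=get_state();st(s);a=snapshot("scene")["image"][100:330,110:370,::-1]
cv2.imwrite("pics/s3.png",cv2.resize(a,None,fx=2,fy=2))
E
```

```text
t 11.15 pos [0.6436 0.4303 0.2164] yaw_y 17.4 z [ 0.004  0.001 -1.   ] F [2.8 0.4 2.4] w 0.0096
```

View pics/s3.png

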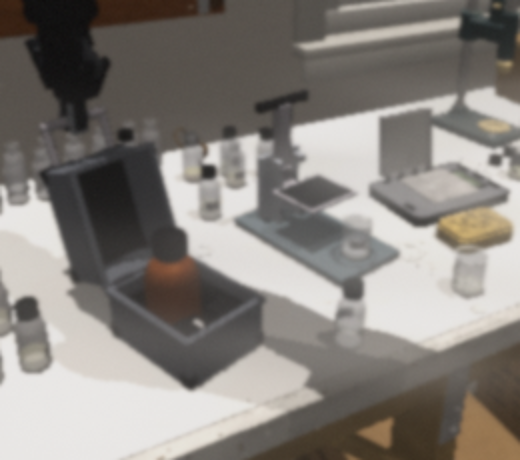

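The lid is nearly back on its stop and the flask is visible at (172,285). Release and rise.

Request:
{"fn": "jog_arm", "kwargs": {
  "commands": [
    [[0, 0, 0], [0, 0, 0]],
    [[0, 0, 0], [0, 0, 0]],
    [[0, 0, 0], [0, 0, 0]],
    [[0, 0, 0], [0, 0, 0]],
    [[0, 0, 0.04], [0, 0, 0]],
    [[0, 0, 0.1], [0, 0, 0]],
    [[0, 0, 0.18], [0, 0, 0]],
    [[0, 0, 0.25], [0, 0, 0]],
    [[0, 0, 0.3], [0, 0, 0]],
    [[0, 0, 0.3], [0, 0, 0]]
  ],
  "gripper": 50
}}

```text
t: 12.03
tool_pos: [0.642, 0.4307, 0.3117]
eef_rot: [0.001, 0.592, 0.806, 0.003]
wrist_force: [0.7, -0.1, 1.0]
width: 0.0502
```

Request:
{"fn": "jog_arm", "kwargs": {
  "commands": [
    [[-0.1, -0.03, 0], [0, 0, 0]],
    [[-0.2, -0.06, 0], [0, 0, 0]],
    [[-0.3, -0.09, 0], [0, 0, 0]],
    [[-0.4, -0.12, 0], [0, 0, 0]],
    [[-0.5, -0.15, 0], [0, 0, 0]],
    [[-0.57, -0.18, 0], [0, 0, 0]],
    [[-0.57, -0.18, 0], [0, 0, 0]],
    [[-0.57, -0.18, 0], [0, 0, 0]],
    [[-0.57, -0.18, 0], [0, 0, 0]],
    [[-0.57, -0.18, 0], [0, 0, 0]]
  ]
}}

```text
t: 12.87
tool_pos: [0.4707, 0.3763, 0.3064]
eef_rot: [0.0, 0.592, 0.806, 0.0]
wrist_force: [0.0, 0.3, 0.1]
width: 0.0497
```

```bash
python3 - <<'E'
from cell import *
from geo import *
s=get_state();st(s);p=snapshot("wrist");cv2.imwrite("pics/w4.png",p["image"][:,:,::-1]);X,u,v=wcloud(p,s)
C=sel(X,(.40,.30,.112),(.53,.42,.135));print("cap",len(C),np.median(C,0).round(4),np.percentile(C,[2,98],0).round(4),*rect(C))
q=snapshot("top");Y=cloud(q);C=sel(Y,(.40,.30,.118),(.53,.44,.135));print("cap top",len(C),np.median(C,0).round(4),np.percentile(C,[2,98],0).round(4),*rect(C))
L=sel(Y,(.5,.3,.1),(.7,.5,.25));print("lid",np.percentile(L,[2,98],0).round(3))
E
```

```text
t 12.87 pos [0.4707 0.3763 0.3064] yaw_y 17.4 z [ 0.001  0.    -1.   ] F [0.  0.3 0.1] w 0.0497
cap 938 [0.4905 0.3847 0.1254] [[0.4749 0.3678 0.1156]
 [0.5067 0.4004 0.127 ]] [491.4 383.6] [35.  36.7] 17.6
  return _methods._mean(a, axis=axis, dtype=dtype,
  ret = um.true_divide(
Traceback (most recent call last):
IndexError: index -1 is out of bounds for axis 0 with size 0
```

View pics/w4.png

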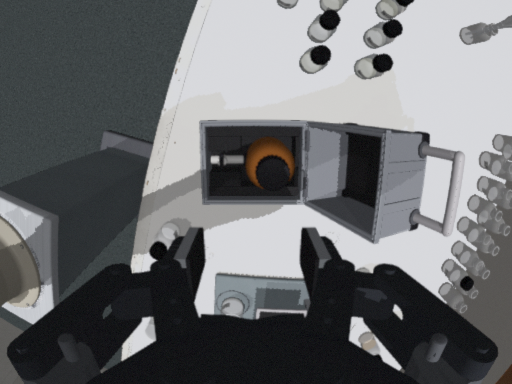

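The flask stands upright with its tap to the case's front; the cap is at (273,172). Align and descend on the cap.

Request:
{"fn": "jog_arm", "kwargs": {
  "commands": [
    [[0.068, 0.025, 0], [0, 0, 0]],
    [[0.068, 0.025, -0.08], [0, 0, 0]],
    [[0.068, 0.025, -0.17], [0, 0, 0]],
    [[0.068, 0.025, -0.26], [0, 0, 0]],
    [[0.068, 0.025, -0.35], [0, 0, 0]],
    [[0.068, 0.025, -0.44], [0, 0, 0]],
    [[0.068, 0.025, -0.52], [0, 0, 0]],
    [[0.068, 0.025, -0.58], [0, 0, 0]],
    [[0.068, 0.025, -0.62], [0, 0, 0]],
    [[0.068, 0.025, -0.62], [0, 0, 0]]
  ]
}}

```text
t: 13.8
tool_pos: [0.4897, 0.3828, 0.1176]
eef_rot: [-0.0, 0.592, 0.806, -0.002]
wrist_force: [0.4, 0.8, 0.8]
width: 0.0498
```

Request:
{"fn": "jog_arm", "kwargs": {
  "commands": [
    [[0, 0, 0], [0, 0, 0]],
    [[0, 0, 0], [0, 0, 0]],
    [[0, 0, 0], [0, 0, 0]],
    [[0, 0, 0], [0, 0, 0]],
    [[0, 0, 0], [0, 0, 0]],
    [[0, 0, 0], [0, 0, 0]],
    [[0, 0, 0], [0, 0, 0]],
    [[0, 0, 0], [0, 0, 0]],
    [[0, 0, 0], [0, 0, 0]],
    [[0, 0, 0], [0, 0, 0]]
  ],
  "gripper": 0
}}

```text
t: 14.63
tool_pos: [0.4903, 0.3837, 0.1208]
eef_rot: [0.0, 0.592, 0.806, 0.0]
wrist_force: [-0.6, 0.3, 3.4]
width: 0.0343
```

Request:
{"fn": "jog_arm", "kwargs": {
  "commands": [
    [[0, 0, 0.02], [0, 0, 0]],
    [[0, 0, 0.06], [0, 0, 0]],
    [[0, 0, 0.11], [0, 0, 0]],
    [[0, 0, 0.16], [0, 0, 0]],
    [[0, 0, 0.21], [0, 0, 0]],
    [[0, 0, 0.26], [0, 0, 0]],
    [[0, 0, 0.31], [0, 0, 0]],
    [[0, 0, 0.36], [0, 0, 0]],
    [[0, 0, 0.39], [0, 0, 0]],
    [[0, 0, 0.4], [0, 0, 0]]
  ]
}}

```text
t: 15.47
tool_pos: [0.4907, 0.3838, 0.2426]
eef_rot: [0.0, 0.592, 0.806, 0.001]
wrist_force: [-0.6, 0.8, -3.0]
width: 0.0342
```

```bash
python3 - <<'E'
from cell import *
from geo import *
s=get_state();st(s);a=snapshot("scene")["image"][100:330,110:370,::-1]
w=snapshot("wrist")["image"][:,:,::-1]
c=np.zeros((384,800,3),np.uint8);c[:300,:339]=cv2.resize(a,(339,300));c[:346,339:]=cv2.resize(w,(461,346));cv2.imwrite("pics/s5.png",c)
E
```

```text
t 15.47 pos [0.4907 0.3838 0.2426] yaw_y 17.5 z [ 0.002  0.002 -1.   ] F [-0.6  0.8 -3. ] w 0.0342
```

View pics/s5.png

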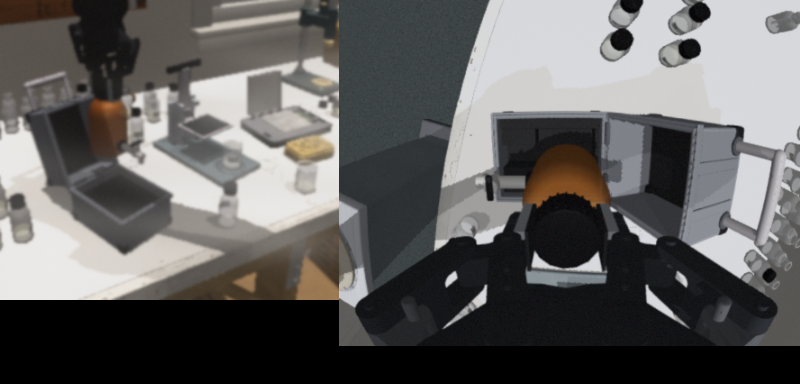

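Flask is held upright, clear of the case. Carry it over the platform.

Request:
{"fn": "jog_arm", "kwargs": {
  "commands": [
    [[0.013, -0.03, 0], [0, 0, -0.01]],
    [[0.042, -0.11, 0], [0, 0, -0.02]],
    [[0.082, -0.21, 0], [0, 0, -0.04]],
    [[0.125, -0.32, 0], [0, 0, -0.07]],
    [[0.17, -0.43, 0], [0, 0, -0.1]],
    [[0.212, -0.54, 0], [0, 0, -0.12]],
    [[0.255, -0.65, 0], [0, 0, -0.14]],
    [[0.29, -0.74, 0], [0, 0, -0.16]],
    [[0.31, -0.79, 0], [0, 0, -0.17]],
    [[0.318, -0.811, 0], [0, 0, -0.17]]
  ]
}}

```text
t: 16.4
tool_pos: [0.5862, 0.1355, 0.2395]
eef_rot: [0.0, 0.629, 0.777, -0.001]
wrist_force: [0.5, -0.1, -2.5]
width: 0.0337
```

```bash
python3 - <<'E'
from cell import *
from geo import *
s=get_state();st(s);p=snapshot("wrist");X,u,v=wcloud(p,s)
q=snapshot("top");Y=cloud(q);c=s["tool_pos"][:2]
for n,Z in(("w",X),("t",Y)):
    T=sel(Z,(c[0]-.1,c[1]-.05,.128),(c[0]-.031,c[1]+.03,.175))
    if len(T)>3:print(n,"tap",len(T),T.min(0).round(4),T.max(0).round(4),pca(T),np.median(T,0).round(4))
    for x in np.arange(-.095,-.03,.01):
        S=T[abs(T[:,0]-c[0]-x)<.005]
        if len(S)>2:print(x.round(3),len(S),np.median(S,0).round(4))
    B=sel(Z,(.48,.08,.055),(.545,.17,.07));print(n,"rim",len(B),*(rect(B) if len(B)>4 else ()))
a=p["image"][:,:,::-1];cv2.imwrite("pics/w6.png",a)
E
```

```text
t 16.4 pos [0.5862 0.1355 0.2395] yaw_y 12.0 z [-0.001 -0.002 -1.   ] F [ 0.5 -0.1 -2.5] w 0.0337
w tap 979 [0.5097 0.1119 0.1354] [0.5551 0.1364 0.168 ] (array([0.5329, 0.1247]), np.float64(-166.6)) [0.5307 0.1249 0.1526]
-0.075 103 [0.5138 0.1216 0.1511]
-0.065 166 [0.5239 0.1246 0.1653]
-0.055 352 [0.5297 0.1239 0.1612]
-0.045 184 [0.5412 0.1265 0.1518]
-0.035 174 [0.5508 0.1293 0.152 ]
w rim 420 [514.3 124.7] [41.1 40.3] 55.7
t tap 123 [0.5107 0.1105 0.1368] [0.5552 0.1348 0.168 ] (array([0.5324, 0.1229]), np.float64(-166.4)) [0.5284 0.1235 0.1534]
-0.075 14 [0.5132 0.1188 0.1513]
-0.065 38 [0.5228 0.1218 0.1573]
-0.055 23 [0.5301 0.1211 0.1653]
-0.045 21 [0.5406 0.124  0.1525]
-0.035 27 [0.5516 0.128  0.1531]
t rim 66 [515.5 124.2] [40.3 39.6] 57.3
```

View pics/w6.png

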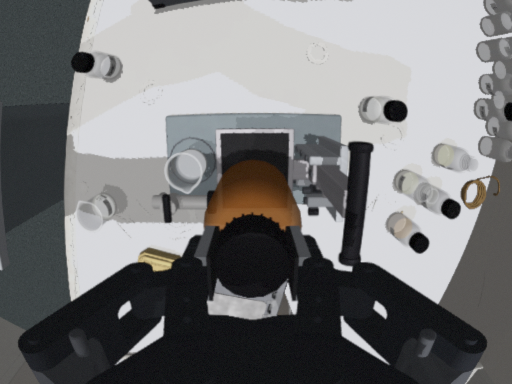

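The tap points along the stand's x axis at about 12°, in line with the beaker. Lower to just above the platform.

Request:
{"fn": "jog_arm", "kwargs": {
  "commands": [
    [[0, 0, 0], [0, 0, 0]],
    [[0, 0, 0], [0, 0, 0]],
    [[0, 0, -0.02], [0, 0, 0]],
    [[0, 0, -0.05], [0, 0, 0]],
    [[0, 0, -0.08], [0, 0, 0]],
    [[0, 0, -0.11], [0, 0, 0]],
    [[0, 0, -0.14], [0, 0, 0]],
    [[0, 0, -0.16], [0, 0, 0]],
    [[0, 0, -0.16], [0, 0, 0]],
    [[0, 0, -0.16], [0, 0, 0]]
  ]
}}

```text
t: 17.33
tool_pos: [0.5855, 0.1401, 0.1918]
eef_rot: [-0.0, 0.627, 0.779, -0.0]
wrist_force: [-0.6, 0.2, -1.8]
width: 0.0341
```

```bash
python3 - <<'E'
from cell import *
from geo import *
s=get_state();st(s);p=snapshot("wrist");X,u,v=wcloud(p,s)
q=snapshot("top");Y=cloud(q);c=s["tool_pos"][:2]
for n,Z in(("w",X),("t",Y)):
    T=sel(Z,(c[0]-.1,c[1]-.05,.083),(c[0]-.031,c[1]+.03,.108))
    for x in np.arange(-.095,-.03,.01):
        S=T[abs(T[:,0]-c[0]-x)<.005]
        if len(S)>2:print(n,x.round(3),len(S),np.median(S,0).round(4))
    B=sel(Z,(.48,.08,.055),(.545,.17,.068));print(n,"rim",len(B),*(rect(B) if len(B)>4 else ()))
E
```

```text
t 17.33 pos [0.5855 0.1401 0.1918] yaw_y 12.4 z [-0.001 -0.    -1.   ] F [-0.6  0.2 -1.8] w 0.0341
w -0.075 99 [0.5129 0.1259 0.1034]
w -0.065 49 [0.5168 0.1275 0.1036]
w -0.055 136 [0.5318 0.1307 0.1039]
w -0.045 184 [0.5406 0.1308 0.1041]
w -0.035 167 [0.55   0.1337 0.1043]
w rim 306 [514.4 126.9] [38.7 39.8] 65.6
t -0.075 11 [0.5129 0.1233 0.1035]
t -0.065 15 [0.5197 0.1255 0.1035]
t -0.055 3 [0.534  0.13   0.1038]
t -0.045 18 [0.54   0.1288 0.1049]
t -0.035 19 [0.5508 0.1317 0.1048]
t rim 61 [515.3 123.7] [40.7 39.3] 74.2
```

Request:
{"fn": "jog_arm", "kwargs": {
  "commands": [
    [[0, 0, -0.004], [0, 0, 0]],
    [[0, 0, -0.008], [0, 0, 0]],
    [[0, 0, -0.012], [0, 0, 0]],
    [[0, 0, -0.015], [0, 0, 0]],
    [[0, 0, -0.017], [0, 0, 0]],
    [[0, 0, -0.017], [0, 0, 0]],
    [[0, 0, -0.017], [0, 0, 0]],
    [[0, 0, -0.017], [0, 0, 0]],
    [[0, 0, -0.017], [0, 0, 0]],
    [[0, 0, -0.017], [0, 0, 0]]
  ]
}}

```text
t: 18.27
tool_pos: [0.5856, 0.1402, 0.1873]
eef_rot: [0.0, 0.627, 0.779, 0.0]
wrist_force: [0.0, 0.3, -2.2]
width: 0.0341
```

Request:
{"fn": "jog_arm", "kwargs": {
  "commands": [
    [[0, 0, -0.001], [0, 0, 0]],
    [[0, 0, -0.002], [0, 0, 0]],
    [[0, 0, -0.003], [0, 0, 0]],
    [[0, 0, -0.004], [0, 0, 0]],
    [[0, 0, -0.005], [0, 0, 0]],
    [[0, 0, -0.005], [0, 0, 0]],
    [[0, 0, -0.005], [0, 0, 0]],
    [[0, 0, -0.005], [0, 0, 0]],
    [[0, 0, -0.005], [0, 0, 0]],
    [[0, 0, -0.005], [0, 0, 0]]
  ]
}}

```text
t: 19.1
tool_pos: [0.5856, 0.1402, 0.1858]
eef_rot: [0.0, 0.627, 0.779, 0.0]
wrist_force: [-0.6, -0.7, -2.1]
width: 0.0337
```

Request:
{"fn": "jog_arm", "kwargs": {
  "commands": [
    [[0, 0, -0.001], [0, 0, 0]],
    [[0, 0, -0.002], [0, 0, 0]],
    [[0, 0, -0.003], [0, 0, 0]],
    [[0, 0, -0.003], [0, 0, 0]],
    [[0, 0, -0.003], [0, 0, 0]],
    [[0, 0, -0.003], [0, 0, 0]],
    [[0, 0, -0.003], [0, 0, 0]],
    [[0, 0, -0.003], [0, 0, 0]],
    [[0, 0, -0.003], [0, 0, 0]],
    [[0, 0, -0.003], [0, 0, 0]]
  ]
}}

```text
t: 19.93
tool_pos: [0.5858, 0.1403, 0.1852]
eef_rot: [0.0, 0.627, 0.779, 0.0]
wrist_force: [-0.6, 0.6, 5.4]
width: 0.0342
```

Contact (+5.4 N). Release to 50 mm and rise straight up.

Request:
{"fn": "jog_arm", "kwargs": {
  "commands": [
    [[0, 0, 0], [0, 0, 0]],
    [[0, 0, 0], [0, 0, 0]],
    [[0, 0, 0], [0, 0, 0]],
    [[0, 0, 0], [0, 0, 0]],
    [[0, 0, 0], [0, 0, 0]],
    [[0, 0, 0.03], [0, 0, 0]],
    [[0, 0, 0.08], [0, 0, 0]],
    [[0, 0, 0.16], [0, 0, 0]],
    [[0, 0, 0.25], [0, 0, 0]],
    [[0, 0, 0.35], [0, 0, 0]]
  ],
  "gripper": 50
}}

```text
t: 20.77
tool_pos: [0.5851, 0.14, 0.291]
eef_rot: [-0.0, 0.627, 0.779, -0.001]
wrist_force: [0.2, 0.1, 0.3]
width: 0.0499
```

Request:
{"fn": "jog_arm", "kwargs": {
  "commands": [
    [[0, 0.1, 0.05], [0, 0, 0]],
    [[0, 0.2, 0.1], [0, 0, 0]],
    [[0, 0.3, 0.1], [0, 0, 0]],
    [[0, 0.4, 0.1], [0, 0, 0]],
    [[0, 0.5, 0.1], [0, 0, 0]],
    [[0, 0.5, 0.1], [0, 0, 0]],
    [[0, 0.5, 0.1], [0, 0, 0]],
    [[0, 0.5, 0.1], [0, 0, 0]],
    [[0, 0.5, 0.1], [0, 0, 0]],
    [[0, 0.5, 0.1], [0, 0, 0]]
  ]
}}

```text
t: 21.6
tool_pos: [0.5859, 0.2886, 0.3202]
eef_rot: [0.0, 0.628, 0.778, -0.0]
wrist_force: [0.4, 0.2, -0.4]
width: 0.0501
```

```bash
python3 - <<'E'
from cell import *
from geo import *
s=get_state();st(s);q=snapshot("top");p=snapshot("wrist");X,_,_=wcloud(p,s);Y=cloud(q)
for n,Z in(("w",X),("t",Y)):
  for nm,lo,hi in(("cap",(.55,.1,.182),(.625,.19,.2)),("tap",(.505,.1,.093),(.555,.16,.105)),("handle",(.63,.05,.178),(.72,.25,.2)),("platf",(.615,.11,.06),(.63,.2,.09)),("rim",(.48,.08,.055),(.545,.17,.068)),("bot1",(.35,.19,.07),(.41,.25,.09)),("bot2",(.67,.2,.07),(.75,.27,.09)),("spare",(.36,.0,.04),(.44,.08,.06)),("lid",(.5,.3,.1),(.75,.55,.27))):
    S=sel(Z,lo,hi)
    if len(S)>4:print(n,nm,len(S),np.median(S,0).round(4),*rect(S))
a=snapshot("scene")["image"][100:330,110:370,::-1];b=p["image"][:,:,::-1]
c=np.zeros((384,800,3),np.uint8);c[:300,:339]=cv2.resize(a,(339,300));c[:346,339:]=cv2.resize(b,(461,346));cv2.imwrite("pics/s7.png",c)
E
```

```text
t 21.6 pos [0.5859 0.2886 0.3202] yaw_y 12.2 z [ 0. -0. -1.] F [ 0.4  0.2 -0.4] w 0.0501
w cap 371 [0.5852 0.1514 0.1894] [586. 150.] [35.6 17.1] 4.6
w tap 30 [0.5531 0.1354 0.0987] [552.8 133.8] [14.   4.1] 88.7
w handle 503 [0.6453 0.1823 0.1876] [648.  175.2] [16.8 48.8] 13.6
w platf 299 [0.6235 0.1501 0.0747] [622.4 148.7] [76.6 14.9] 89.8
w bot1 219 [0.3836 0.2251 0.0788] [382.7 224. ] [22.7 22.2] 55.3
w bot2 249 [0.7144 0.2387 0.0789] [715.5 237.8] [22.9 23.4] 41.9
w lid 9559 [0.6137 0.4216 0.1739] [603.5 418.3] [111.7 108.8] 18.0
t lid 1747 [0.6139 0.4232 0.1729] [604.2 417.3] [111.8 109.4] 18.1
```

View pics/s7.png

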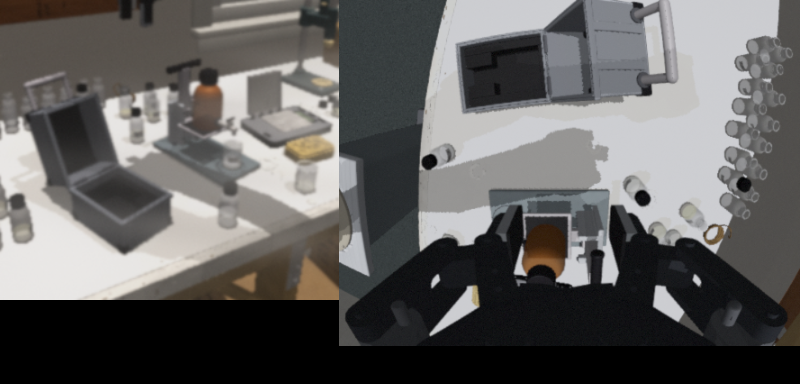

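The flask stands on the platform, but the arm hides the top view. I move it aside for one final check.

Request:
{"fn": "jog_arm", "kwargs": {
  "commands": [
    [[-0.1, 0.1, 0.03], [0, 0, 0]],
    [[-0.2, 0.2, 0.06], [0, 0, 0]],
    [[-0.3, 0.3, 0.1], [0, 0, 0]],
    [[-0.4, 0.4, 0.1], [0, 0, 0]],
    [[-0.5, 0.5, 0.1], [0, 0, 0]],
    [[-0.6, 0.6, 0.1], [0, 0, 0]],
    [[-0.65, 0.7, 0.1], [0, 0, 0]],
    [[-0.65, 0.8, 0.1], [0, 0, 0]],
    [[-0.65, 0.85, 0.1], [0, 0, 0]],
    [[-0.65, 0.85, 0.1], [0, 0, 0]]
  ]
}}

```text
t: 22.58
tool_pos: [0.3888, 0.549, 0.3492]
eef_rot: [-0.001, 0.625, 0.781, 0.0]
wrist_force: [-0.5, -0.3, 0.4]
width: 0.0501
```

```bash
python3 - <<'E'
from cell import *
from geo import *
s=get_state();st(s);q=snapshot("top");Y=cloud(q)
for nm,lo,hi in(("cap",(.55,.1,.182),(.615,.19,.2)),("tap",(.505,.1,.09),(.555,.16,.106)),("handle",(.63,.05,.178),(.72,.25,.2)),("platf",(.605,.11,.06),(.63,.2,.09)),("rim",(.48,.08,.055),(.545,.17,.068)),("bot1",(.35,.19,.07),(.41,.25,.09)),("bot2",(.67,.2,.07),(.75,.27,.09)),("spare",(.36,.0,.04),(.44,.08,.06)),("lid",(.5,.3,.1),(.75,.55,.27))):
    S=sel(Y,lo,hi)
    if len(S)>4:print(nm,len(S),np.median(S,0).round(4),*rect(S))
cv2.imwrite("pics/t8.png",cv2.resize(q["image"][120:240,230:370,::-1],None,fx=5,fy=5,interpolation=cv2.INTER_CUBIC))
E
```

```text
t 22.58 pos [0.3888 0.549  0.3492] yaw_y 12.6 z [-0.001  0.001 -1.   ] F [-0.5 -0.3  0.4] w 0.0501
cap 226 [0.5864 0.1384 0.1906] [587.6 138.3] [34.  37.1] 63.2
tap 71 [0.5401 0.1273 0.0979] [534.  126.9] [45.8 11.7] 14.7
handle 254 [0.6509 0.156  0.1882] [651.6 155.9] [16.3 83.9] 14.1
platf 69 [0.6133 0.1739 0.0757] [614.2 170.8] [19.  38.7] 25.6
rim 59 [0.5187 0.1132 0.0627] [514.1 122.1] [42.4 37.7] 89.3
bot1 79 [0.3826 0.2216 0.0799] [383.8 222.7] [21.  20.8] 89.4
bot2 73 [0.7158 0.236  0.0792] [716.8 236. ] [20.2 22.8] 89.9
spare 82 [0.398  0.032  0.0504] [398.9  38.6] [39.4 41. ] 83.1
lid 1752 [0.6141 0.423  0.173 ] [604.6 417.2] [112.6 109.2] 18.0
```

View pics/t8.png

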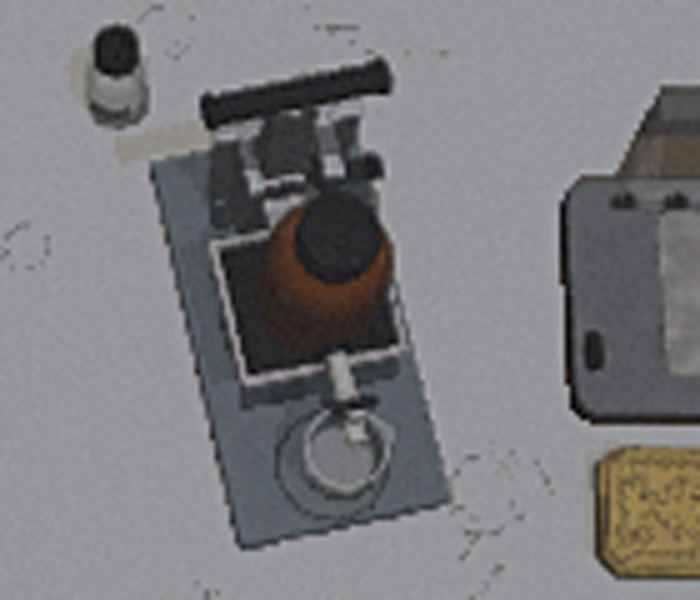

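Top crop: the flask stands fully on the platform and the spout at (355,430) lies inside the beaker's ring at (347,452). Allowing for parallax from its height, it is a few mm from centre. Bystanders have not moved, so I'm handing in.

```bash
python3 -c "
from cell import *
print(sign_off())"
```

```text
the job is handed in; nothing more can be done
None
```

The stand is loaded and ready, and I signed the job off at about 22.6 s of the 61 s allowed. The sign-off gives no verdict.

- **Lift:** I pulled the empty platform up by the T-handle to the next notch and let go. The pawl holds it. The platform's top is at about 0.075 m and the handle is 25 mm higher than at the start.
- **Lid:** I swung it back to about 1.9 rad and released it; it stays open.
- **Flask:** I lifted it out by the cap, kept it upright and stood it on the platform. In the last check it stands with its cap at (0.587, 0.138), about level with where I set it down.
- **Tap outlet:** By my estimate it is at about (0.514, 0.124) and the beaker's mouth at about (0.514, 0.123). In the last views the two agree within a few mm, against the mouth's 17 mm radius.
- **Other glassware:** The two bottles and the spare beaker measure within about 1 mm of their first positions. The beaker on the base reads within 2–3 mm of its earlier readings. That reading is noisy because the tap now partly hides its rim, and nothing touched it.

No check failed. In the last top view the spout looked off-centre towards the flask. I put that down to parallax from its height, because the depth points put it over the mouth. Contact force when setting the flask down was about 5 N.

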